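# Unscrew the lid of the leaning jar and set it on the trivet

### The arm

A 6-joint arm with a two-finger parallel gripper is mounted at the origin on the work surface. World frame = base frame: x ahead of the robot, y to its left, z up, the work surface at z = 0. Lengths are in m, angles in rad, forces in N, time in s.
With the tool pointing down it reaches from about 0.25 to 0.775 m from the base axis. Payload 4 kg.
Tool frame: the origin (TCP) lies where the fingers leave the gripper's body, on its centre line; the fingertips stand 97 mm ahead of it and the grasp point (between the pads) lies 78 mm ahead of it; z points along the fingers, x is the direction in which the jaws open and shut, and the axes are right-handed (so a half turn about z gives the same grasp; the last joint's range is limited). The gripper opens to 94 mm and grips with 3 to 60 N. Pads are 16 mm wide; open, the fingers measure 119 mm over their backs; the gripper's body (75 mm by 177 mm) begins 78 mm behind the grasp point.
Start: joints at [-1.302, 0.087, 1.371, -0, 1.684, -0.103], TCP at [0.2, -0.512, 0.303] pointing down, gripper open.
Joint ranges: [-3.1, 3.1], [-0.76, 2.03], [0.27, 2.55], [-1.08, 4.22], [0.17, 2.65], [-2.57, 2.57]. Speed limits (rad/s): [2.79, 2.79, 3.14, 3.14, 3.14, 3.14].

### API

Orientations are given as [roll, pitch, yaw] about the fixed x, y, z axes, in that order (R = Rz(yaw) Ry(pitch) Rx(roll)).
In Python, from bench import * gives the robot as it stands.
- The arm moves only by the tool jog_arm, never from a script. Its argument "moves" is a list of rows, each a list of 7 numbers: the turn, a rotation vector about the world's x, y, z in rad, then the shift along the world's x, y, z in mm, then the finger opening in mm, from 0 to 94. In form: [[rx, ry, rz, tx, ty, tz, fingers], ...]. A call has 1 to 12 rows; each row shifts and turns the commanded pose from where the row before left it; what a row does not reach is not made up. A row lasts 1/8 s, in which the tool goes at most 62.5 mm and 10.7 degrees, less where a joint would pass 70% of its speed; a pose out of reach is approached as far as the arm can. A call is refused whole if a number of a shift passes 62.5 or a number of a turn 0.188, either way. A call with a gripper value outside its range is refused whole. The fingers move at their own pace and stop on an object; the grip force is fixed at half the most. Time passes only in rows, so rows that do not move let the fingers close. It gives the time, the measured TCP pose, the force and the opening at its end, in the units of the state.
- get_obs(): the state, without advancing time (a new reading comes with each control period).
- snapshot(name): name is "scene" or "top" or "wrist"; returns the picture (480x640x3 uint8, red, green, blue); there is no depth.
- get_calibration(name): a dict with "camera_matrix" (3x3 intrinsics, pixels), "R" (3x3) and "t" (3): a world point X has camera coordinates R X + t. Camera axes: x right, y down, z forward; pixel columns grow to the right and rows downward; lengths in m; the calibration is good to about 2 mm. A picture is of the moment at which its call begins: read the wrist's pose just before it. get_calibration takes no time and is no camera call; for the wrist camera it gives the pose at the moment of the call.
- close_job(): hands the job in, once; it reports no verdict.
Trained networks look in the newest picture that a camera, given by its name, has taken for a name from the list of things; names that differ only in an ending like _2 or _b are one class to them, and where a whole thing is asked for, a point or a joint stands for the part that bears it (a point fixed in the world has none). Each returns a list of dicts, best first, with "conf" (0 to 1); they miss things now and then, are a little off and sometimes report something else, mostly with a low value. They report only what shows in the picture. A call takes as long as a camera call. They do not tell look-alikes from the thing itself.
- look_for(label, camera): "bbox" ([left, top, right, bottom] in pixels, round what is visible of it).
The state is a dict: "time": time; "joint_positions": joint angles; "qvel": joint speeds; "joint_torque": joint torques, N m; "tool_pos": TCP position; "ee_rot": TCP orientation; "wrist_force": force on the tool from outside, world axes, zero at the start; "wrist_torque": the same for the moment, N m; "width": finger opening in m.
Only numpy, scipy, OpenCV 4.12 (cv2) and the standard library are available. Lean on these libraries where they do the work, as an engineer would, in place of code of your own. Each camera call takes 0.05 s, during which the arm holds its last target.

### The job

Unscrew the lid of the tall jar in the angled rack, turning it all the way out of its thread before you lift it off (do not force it). Then set it down, without dropping it, flat and open side down on the round cork trivet, wholly on it, and let go. Leave the other things on the counter where they are.

Things in the scene. Friction and masses are not known exactly. Their poses are not given: they have to be found in the camera images.
- lid: steel screw lid of the tall jar: 16-sided cap, 50 mm across flats, 36 mm high, 50 to 100 g, open below. Origin: centre of its lower rim; z out through its top. Right-hand thread: unscrews counter-clockwise seen from the top, rising 12 mm a turn along its axis; turns easily, stays where left. It lets go after just over 1.25 turns (8.0 rad, 15 to 16 mm up), then clears the neck 16 mm higher.
- lid_top (a point): centre of the lid's flat top, 36 mm from its lower rim; same axes as the lid. The screwed-down lid leans with the jar
- jar: tall glass jar held fast in the rack (neither turns nor lifts), leaning 30 degrees from vertical, top roughly towards the robot. Origin: centre of its bottom; z along its axis out of the mouth. Seated lid's lower rim at z = 108 mm, rim of the neck at z = 139 mm; 62 mm across up to z = 78 mm, narrowing to 42 mm at z = 97 mm
- rack: wooden rack, fixed, 360 mm wide, a board sloping up to the back with three slots 115 mm apart; origin under its middle, x to its back. It holds the tall jar and two short glass jars with like lids (82 mm high along the same lean); which slot holds the tall jar varies
- trivet: fixed round cork trivet flat on the counter, 120 mm across, 10 mm thick. Origin at the centre of its underside
- bowl: white china bowl, 110 mm across, 45 mm high, loose; it and the trivet trade places from one start to the next. Origin at its underside
- shaker: small glass salt shaker with a steel top, 36 mm across, 56 mm high, loose, between trivet and bowl. Origin at its underside
- spoon: wooden-handled spoon lying on the counter, loose
- spatula: spatula lying on the counter, loose
- mill: dark wooden pepper mill, 58 mm across, 165 mm high, loose. Origin at its underside
- mug: white mug, 80 mm across, 90 mm high, loose. Origin at its underside
There are look-alikes about, which are no part of the job. Several things have the shape of the trivet; the one meant has the colours described above.

How it is judged:
By the outcome, as a careful person would: the job done as asked, in the order asked, and still so for the second after the job is handed in, with the robot touching nothing.
It also fails if it takes over 72 s, if anything falls off the work surface, if the arm or the gripper's body presses on something with over 40 N, if the wrist force passes 120 N, or if a joint passes its speed limit or range.

## Working session

There is one attempt and no reset: what is moved stays moved. The work goes in short steps, Python scripts to look and compute and a tool call to move; the robot and the scene stay as the last step left them, time stands still between calls to the robot, and variables do not carry over. Pictures are saved under pics/ and viewed, and the job is handed in when it is done.

Besides the shell and the picture viewer there is one more tool, called after ">>>" as name(argument=value, ...) on one line, values as JSON. jog_arm: Moves the arm, as the interface text tells. Its arguments: {"type":"object","properties":{"moves":{"type":"array","items":{"type":"array","items":{"type":"number"}}}},"required":["moves"]}

```bash
ls -la; mkdir -p pics
python3 - <<'E'
from bench import *
import cv2
o=get_obs(); print(o)
for n in ("scene","top","wrist"):
    im=snapshot(n); cv2.imwrite(f"pics/{n}0.png",im[:,:,::-1])
    c=get_calibration(n); print(n,c)
    for l in ("lid","jar","trivet","bowl","rack","shaker"):
        print(l,[(round(d['conf'],2),[round(float(v)) for v in d['bbox']]) for d in look_for(l,n)][:6])
print(get_obs()['time'])
E
```

```text
total 12
drwxr-xr-x  3 agent agent 4096 Dec  6 15:53 .
drwxr-xr-x 23 root  root  4096 Dec  6 15:53 ..
drwxr-xr-x  2 agent agent 4096 Dec  6 15:53 pics
{'time': 0.0, 'joint_positions': array([-1.30210914e+00,  8.79215769e-02,  1.37224073e+00, -3.32955986e-05,
        1.68358855e+00, -1.03105479e-01]), 'qvel': array([0.00080099, 0.00012928, 0.00085376, 0.00048163, 0.00088916,
       0.00019676]), 'joint_torque': array([-3.75676518e-05, -3.40180314e+01, -3.02428365e+01,  7.17679155e-02,
        3.28087248e-02, -1.69701739e-04]), 'tool_pos': array([ 0.19970237, -0.51210138,  0.30152908]), 'ee_rot': array([-3.14140344e+00,  2.15015330e-03, -1.19900717e+00]), 'wrist_force': array([ 0.13865653, -0.16595007,  0.9316317 ]), 'wrist_torque': array([1.95356254e-05, 1.48330040e-02, 2.69188963e-02]), 'width': 0.09397410988781224}
scene {'camera_matrix': array([[485.09869571,   0.        , 320.79497382],
       [  0.        , 485.09869571, 249.73068405],
       [  0.        ,   0.        ,   1.        ]]), 'R': array([[ 0.87672488,  0.48049935, -0.02176812],
       [ 0.30335518, -0.58749275, -0.750
[... 973 characters left out ...]
, 142, 316, 174])]
trivet [(0.93, [221, 229, 270, 278]), (0.92, [155, 118, 203, 166]), (0.85, [176, 311, 228, 360])]
bowl [(0.58, [364, 209, 412, 255])]
rack [(0.84, [224, 132, 381, 179])]
shaker [(0.46, [316, 258, 328, 271])]
wrist {'camera_matrix': array([[332.15595466,   0.        , 313.36548332],
       [  0.        , 332.15595466, 236.72020254],
       [  0.        ,   0.        ,   1.        ]]), 'R': array([[ 3.63788654e-01, -9.31481471e-01,  2.89263795e-04],
       [-8.94874484e-01, -3.49405615e-01,  2.77696551e-01],
       [-2.58568121e-01, -1.01281709e-01, -9.60668799e-01]]), 't': array([-0.54962631, -0.02918511,  0.39260029])}
lid []
jar []
trivet []
bowl []
rack []
shaker []
1.05
```

View pics/scene0.png

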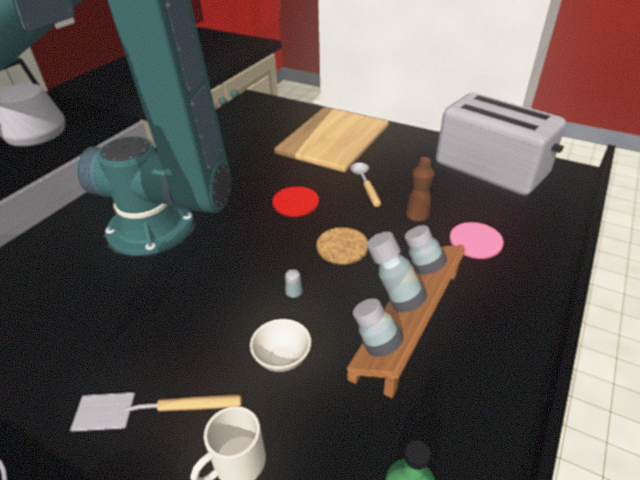

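View pics/top0.png

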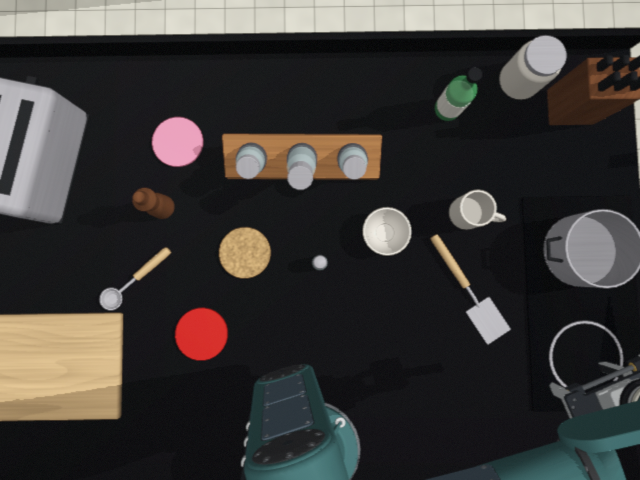

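The tall jar is in the middle slot. Its lid is at scene (384,247) and top (301,176), and the two short jars' lids are at top (250,168) and (353,168). The cork trivet is at top (245,253); the look-alikes are the pink disc (178,142) and the red disc (201,334). Next I'll take close crops and fit.

Run:
```python
import cv2
a=cv2.imread("pics/top0.png")[120:200,215:390]; b=cv2.imread("pics/scene0.png")[215:405,340:480]
cv2.imwrite("pics/ct.png",cv2.resize(a,None,fx=4.5,fy=4.5,interpolation=cv2.INTER_CUBIC))
cv2.imwrite("pics/cs.png",cv2.resize(b,None,fx=3,fy=3,interpolation=cv2.INTER_CUBIC))
c=cv2.imread("pics/top0.png")[215:295,205:345]
cv2.imwrite("pics/ctr.png",cv2.resize(c,None,fx=5,fy=5,interpolation=cv2.INTER_CUBIC))
```

```text
(no output)
```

View pics/ct.png

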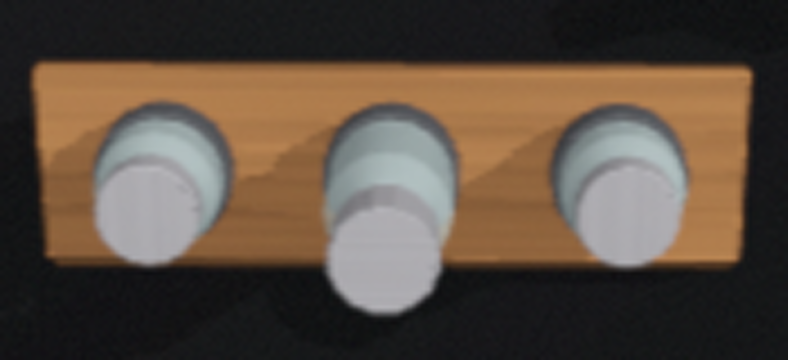

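View pics/cs.png

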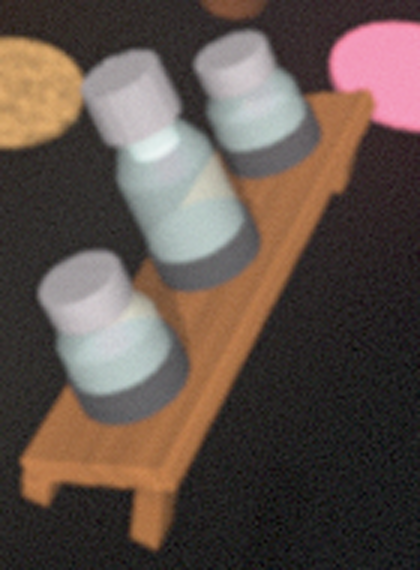

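View pics/ctr.png

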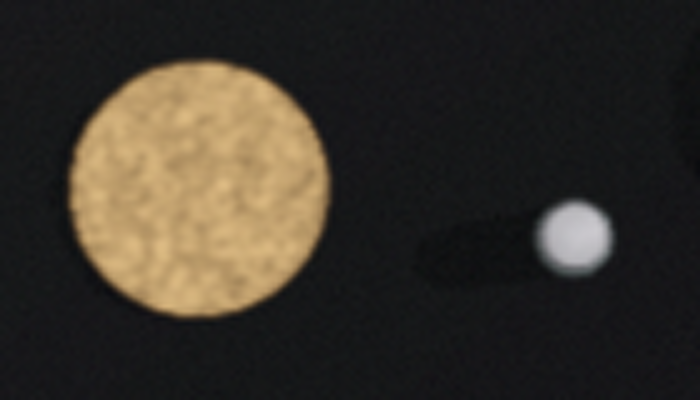

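```bash
cat > h.py <<'E'
import numpy as np, cv2
from scipy.spatial.transform import Rotation as Rn
def proj(c,P):
    q=np.asarray(P)@c['R'].T+c['t']; q=q@c['camera_matrix'].T; return q[:,:2]/q[:,2:]
def ray(c,uv):
    d=np.linalg.inv(c['camera_matrix'])@np.array([uv[0],uv[1],1.]); d=c['R'].T@d
    return -c['R'].T@c['t'], d/np.linalg.norm(d)
def axis(yaw,lean=np.radians(30)):
    return np.array([-np.sin(lean)*np.cos(yaw),-np.sin(lean)*np.sin(yaw),np.cos(lean)])
def capR(z):  # rotation with given z
    x=np.cross([0,1,0],z); x/=np.linalg.norm(x); return np.column_stack([x,np.cross(z,x),z])
def lidpts(top,z,h=.036,r=.0253,n=48):
    R=capR(z); a=np.linspace(0,2*np.pi,n,endpoint=False)
    c=np.stack([r*np.cos(a),r*np.sin(a),0*a],1)
    return np.vstack([c,c-[0,0,h]])@R.T+top
def hull(c,P): return cv2.convexHull(proj(c,P).astype(np.float32))[:,0]
def trivet(c,img,z=.010):
    pass
E
cat > fit1.py <<'E'
from bench import *
from h import *
from scipy.optimize import least_squares
ct,cs=get_calibration("top"),get_calibration("scene")
T=cv2.imread("pics/top0.png"); S=cv2.imread("pics/scene0.png")
def seg(img,box,thr=110):
    l,t,r,b=box; m=np.zeros(img.shape[:2],np.uint8)
    im=img.astype(int); g=(im.min(2)>thr)&(im.max(2)-im.min(2)<30)
    # grey-lilac lid: blue>=red-2 ; jar is greenish (g > r)
    g&=(im[:,:,1]<=im[:,:,2]+4)
    m[t:b,l:r]=g[t:b,l:r]*255
    m=cv2.morphologyEx(m,cv2.MORPH_OPEN,np.ones((2,2)))
    n,lab,st,_=cv2.connectedComponentsWithStats(m); k=1+np.argmax(st[1:,4]); return (lab==k)
boxes={'tall':((283,155,320,195),(364,228,402,268)),'l':((232,150,264,182),(400,222,446,250)),'r':((340,150,372,182),(350,295,386,328))}
for k,(bt,bs) in boxes.items():
    mt,ms=seg(T,bt),seg(S,bs)
    for n,m,img,b in(('t',mt,T,bt),('s',ms,S,bs)):
        v=img.copy(); v[m]=(0,0,255); cv2.imwrite(f"pics/m_{k}_{n}.png",cv2.resize(v[b[1]-6:b[3]+6,b[0]-6:b[2]+6],None,fx=6,fy=6,interpolation=0))
        ys,xs=np.nonzero(m); print(k,n,m.sum(),xs.min(),xs.max(),ys.min(),ys.max())
E
python3 fit1.py; cd pics; python3 -c "
import cv2,numpy as np
r=[cv2.copyMakeBorder(i,0,300-i.shape[0] if i.shape[0]<300 else 0,0,0,0) for i in [cv2.resize(cv2.imread(f'm_{k}_{n}.png'),(260,260),interpolation=0) for n in 'ts' for k in ('tall','l','r')]]
cv2.imwrite('mm.png',np.vstack([np.hstack(r[:3]),np.hstack(r[3:])]))"
```

```text
tall t 591 288 315 162 189
tall s 744 368 400 233 265
l t 456 237 260 156 179
l s 473 406 432 226 250
r t 451 344 367 156 179
r s 706 354 386 300 328
```

View pics/mm.png

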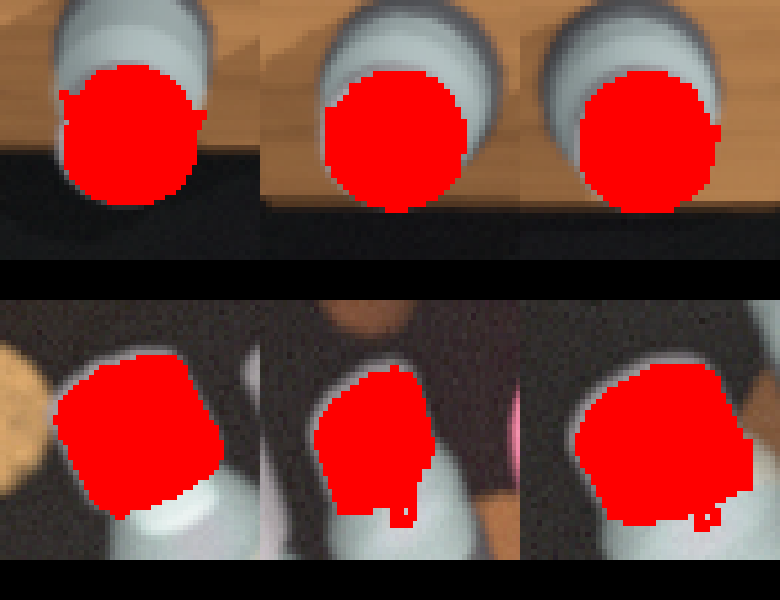

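```bash
sed -i 's/np.ones((2,2))/np.ones((3,3))/' fit1.py
cat >> fit1.py <<'E'
from scipy.optimize import minimize
def rend(c,P,box):
    h=hull(c,P); l,t,r,b=box; s=8
    p=((h+.5-[l-8,t-8])*s).astype(np.int32); m=np.zeros(((b-t+16)*s,(r-l+16)*s),np.uint8); cv2.fillConvexPoly(m,p,255)
    return cv2.resize(m,(r-l+16,b-t+16),interpolation=cv2.INTER_AREA)/255.
def crop(m,box): l,t,r,b=box; return m[t-8:b+8,l-8:r+8].astype(float)
res={}
for k,(bt,bs) in boxes.items():
    mt,ms=crop(seg(T,bt,95),bt),crop(seg(S,bs,95),bs)
    ys,xs=np.nonzero(seg(T,bt)); o,d=ray(ct,(xs.mean(),ys.mean())); top=o+d*((.2-o[2])/d[2])
    def cost(p): 
        P=lidpts(p[:3],axis(p[3])); return ((rend(ct,P,bt)-mt)**2).sum()+((rend(cs,P,bs)-ms)**2).sum()
    best=None
    for z in (.12,.16,.2,.24):
        t=o+d*((z-o[2])/d[2])
        r=minimize(cost,[*t,0],method='Nelder-Mead',options=dict(initial_simplex=np.array([[*t,0]]+[[*(t+np.eye(3)[i]*.01),0] for i in range(3)]+[[*t,.2]]),maxiter=600,xatol=1e-4,fatol=.01))
        if best is None or r.fun<best.fun: best=r
    print(k,best.x.round(4),best.fun); res[k]=best.x
dd=res['l'][:3]-res['r'][:3]; print('row dir',dd.round(4),np.linalg.norm(dd),'yaw',np.arctan2(-dd[0],dd[1]))
# trivet
im=T.astype(int); m=((im[:,:,2]-im[:,:,0]>40)&(im[:,:,1]-im[:,:,0]>15)); m[:, :200]=0; m[:220]=0;m[290:]=0;m[:,290:]=0
ys,xs=np.nonzero(m); o,d=ray(ct,(xs.mean(),ys.mean())); print('trivet',(o+d*((.01-o[2])/d[2])).round(4),m.sum(),(xs.min(),xs.max(),ys.min(),ys.max()))
h=cv2.convexHull(np.stack([xs,ys],1).astype(np.float32))
im=S.astype(int); m=((im[:,:,2]-im[:,:,0]>40)&(im[:,:,1]-im[:,:,0]>15)); q=np.zeros_like(m);q[224:268,312:372]=m[224:268,312:372]
ys,xs=np.nonzero(q); o,d=ray(cs,(xs.mean(),ys.mean())); print('trivet s',(o+d*((.008-o[2])/d[2])).round(4),q.sum())
o,d=ray(ct,(319.5,262.5)); print('shaker',(o+d*((.056-o[2])/d[2])).round(4))
for n,u,z in(('bowl',(387,231),.045),('mug',(474,210),.09),('mill',(146,198),.165)):
    o,d=ray(ct,u); print(n,(o+d*((z-o[2])/d[2])).round(4))
E
python3 fit1.py
```

```text
tall t 586 288 313 161 188
tall s 740 368 399 232 263
l t 456 236 259 155 178
l s 464 405 431 226 249
r t 451 343 366 155 178
r s 693 353 385 299 326
tall [ 0.5991  0.0148  0.182  -0.0625] 43.202583621683964
l [ 0.6302  0.1357  0.1278 -0.4158] 186.74282199154175
r [ 0.6263 -0.0968  0.1292 -0.417 ] 225.51552479815456
row dir [ 0.0039  0.2325 -0.0013] 0.23253309621874113 yaw -0.016779527393536726
trivet [0.4579 0.1527 0.01  ] 2093 (np.int64(219), np.int64(270), np.int64(227), np.int64(277))
trivet s [0.4575 0.1478 0.008 ] 1577
shaker [ 0.4301 -0.0236  0.056 ]
bowl [ 0.5001 -0.1796  0.045 ]
mug [ 0.5399 -0.3661  0.09  ]
mill [0.5656 0.332  0.165 ]
```

```bash
cat >> h.py <<'E'
def Robs(o): return Rn.from_euler('xyz',o['ee_rot']).as_matrix()
def tool(a,th):  # tool pointing along -a, rotated by th about tool z from x0 (uphill)
    z=-a; x0=np.cross([0,1,0],z); x0=np.array([1.,0,0])-z*z[0] if abs(z[0])<.9 else x0
    x0/=np.linalg.norm(x0); R=np.column_stack([x0,np.cross(z,x0),z]); return R@Rn.from_euler('z',th).as_matrix()
def plan(o,Rt,pt,f,n=None,show=True):
    rv=Rn.from_matrix(Rt@Robs(o).T).as_rotvec(); d=(np.asarray(pt)-o['tool_pos'])*1000
    k=n or int(max(np.ceil(np.linalg.norm(rv)/.18),np.ceil(np.linalg.norm(d)/55),1))
    print('n',k,'row',[*(rv/k).round(4),*(d/k).round(2),f],'tot rv',rv.round(4),'tot d',d.round(2));
E
python3 - <<'E'
from bench import *
from h import *
o=get_obs(); R=Robs(o); c=get_calibration("wrist")
C=-c['R'].T@c['t']; print('cam in tool',R.T@(C-o['tool_pos']),'cam axes in tool\n',(R.T@c['R'].T).round(3))
a=axis(-.02); top=np.array([.599,.015,.182])
plan(o,tool(a,2.3),top+.15*a,94)
plan(o,tool(a,2.3),top+.15*a,94,n=14)
E
```

```text
cam in tool [-0.00053055 -0.08126906 -0.08267566] cam axes in tool
 [[ 1.     0.     0.   ]
 [-0.001  0.961  0.278]
 [-0.    -0.278  0.961]]
n 12 row [np.float64(0.0232), np.float64(-0.0396), np.float64(-0.0893), np.float64(27.02), np.float64(44.08), np.float64(0.77), 94] tot rv [ 0.2778 -0.4751 -1.0716] tot d [324.19 528.93   9.19]
n 14 row [np.float64(0.0198), np.float64(-0.0339), np.float64(-0.0765), np.float64(23.16), np.float64(37.78), np.float64(0.66), 94] tot rv [ 0.2778 -0.4751 -1.0716] tot d [324.19 528.93   9.19]
```

>>> jog_arm(moves=[[0.0232,-0.0396,-0.0893,27,44.1,0.8,94],[0.0232,-0.0396,-0.0893,27,44.1,0.8,94],[0.0232,-0.0396,-0.0893,27,44.1,0.8,94],[0.0232,-0.0396,-0.0893,27,44.1,0.8,94],[0.0232,-0.0396,-0.0893,27,44.1,0.8,94],[0.0232,-0.0396,-0.0893,27,44.1,0.8,94],[0.0232,-0.0396,-0.0893,27,44.1,0.8,94],[0.0232,-0.0396,-0.0893,27,44.1,0.8,94],[0.0232,-0.0396,-0.0893,27,44.1,0.8,94],[0.0232,-0.0396,-0.0893,27,44.1,0.8,94],[0.0232,-0.0396,-0.0893,27,44.1,0.8,94],[0.0232,-0.0396,-0.0893,27,44.1,0.8,94]])

```text
time: 2.55
tool_pos: [0.5242, 0.0183, 0.3128]
ee_rot: [-2.726, 0.333, -2.229]
wrist_force: [0.5, -0.8, -0.3]
width: 0.0939
```

Run:
```python
from bench import *
from h import *
o=get_obs(); print(o['time'],o['joint_positions'].round(3),o['tool_pos'].round(4),o['wrist_force'].round(2))
a=axis(-.02); top=np.array([.599,.015,.182])
c=get_calibration("wrist"); im=snapshot("wrist"); cv2.imwrite("pics/w1.png",im[:,:,::-1])
import pickle; pickle.dump((o,c),open('w1.pkl','wb'))
plan(o,tool(a,2.3),top+.15*a,94)
v=im[:,:,::-1].copy()
cv2.polylines(v,[hull(c,lidpts(top,a)).astype(np.int32)],True,(0,255,0),1); cv2.imwrite("pics/w1o.png",v)
```

```text
2.55 [-0.09  -0.255  1.736  0.039  1.136  2.203] [0.5242 0.0183 0.3128] [ 0.54 -0.81 -0.33]
n 1 row [np.float64(-0.0012), np.float64(0.0029), np.float64(0.0027), np.float64(-0.23), np.float64(-1.82), np.float64(-0.89), 94] tot rv [-0.0012  0.0029  0.0027] tot d [-0.23 -1.82 -0.89]
```

View pics/w1o.png

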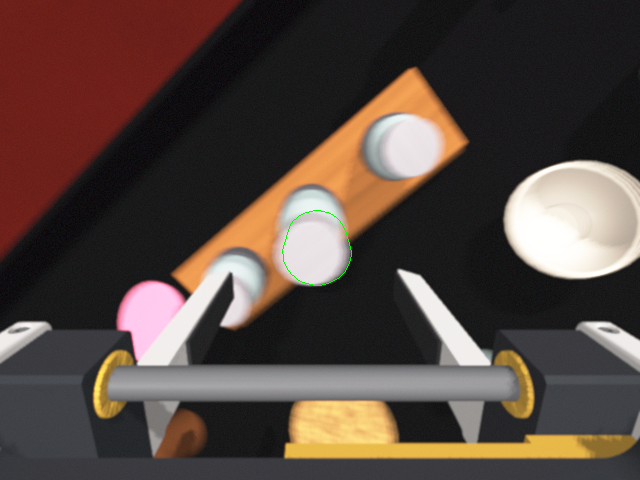

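The overlay is about 4 px off, partly because the arm was still moving. I'll settle the arm and look again.

>>> jog_arm(moves=[[0,0,0,0,0,0,94],[0,0,0,0,0,0,94]])

```text
time: 2.85
tool_pos: [0.5235, 0.016, 0.3123]
ee_rot: [-2.728, 0.33, -2.227]
wrist_force: [0.4, -0.2, -0.5]
width: 0.0939
```

```bash
cat > wfit.py <<'E'
from bench import *
from h import *
import sys,pickle
from scipy.optimize import minimize
n=sys.argv[1]; 
o=get_obs(); c=get_calibration("wrist"); im=snapshot("wrist")[:,:,::-1].copy(); cv2.imwrite(f"pics/{n}.png",im)
pickle.dump((o,c),open(n+'.pkl','wb')); print(o['time'],o['joint_positions'].round(3),o['tool_pos'].round(4),abs(o['qvel']).max())
E
python3 wfit.py w2
python3 - <<'E'
import cv2
from h import *; import pickle
o,c=pickle.load(open('w2.pkl','rb')); v=cv2.imread('pics/w2.png')
a=axis(-.02); top=np.array([.599,.015,.182])
s=6; l,t,r,b=255,170,375,300
w=cv2.resize(v[t:b,l:r],None,fx=s,fy=s,interpolation=cv2.INTER_CUBIC)
def dr(P,col): cv2.polylines(w,[((proj(c,P)+.5-[l,t])*s).astype(np.int32)],True,col,1)
P=lidpts(top,a); dr(P[:48],(0,255,0)); dr(P[48:],(255,0,0))
w=w[:600]; cv2.imwrite('pics/w2o.png',cv2.resize(w,None,fx=.8,fy=.8))
E
```

```text
2.85 [-0.096 -0.256  1.736  0.042  1.139  2.194] [0.5235 0.016  0.3123] 0.02495418246983158
```

View pics/w2o.png

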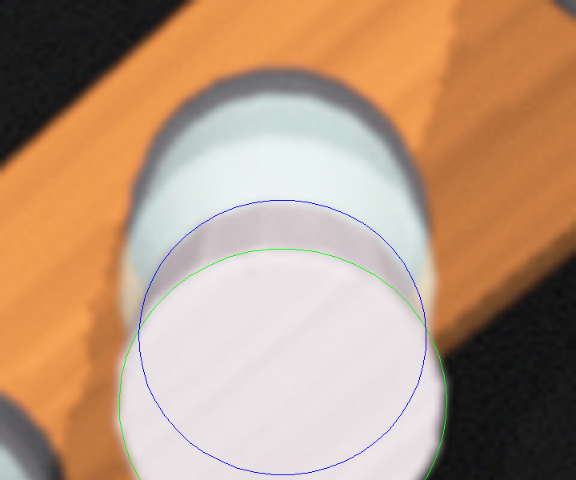

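The settled wrist view matches the model to about half a pixel, with the lid's top disc at full-image (314,253). Now the approach along the axis.

Run:
```python
from bench import *
from h import *
o=get_obs(); a=axis(-.02); top=np.array([.599,.015,.182]); print(a)
plan(o,tool(a,2.3),top+.061*a,94,n=4)
```

```text
[-0.4999      0.00999933  0.8660254 ]
n 4 row [np.float64(-0.0), np.float64(0.0), np.float64(0.0004), np.float64(11.24), np.float64(0.03), np.float64(-19.4), 94] tot rv [-0.      0.0002  0.0016] tot d [ 44.95   0.12 -77.58]
```

>>> jog_arm(moves=[[0,0,0,11.2,0,-19.4,94],[0,0,0,11.2,0,-19.4,94],[0,0,0,11.3,0,-19.4,94],[0,0,0,11.3,0,-19.4,94],[0,0,0,0,0,0,70]])

```text
time: 3.52
tool_pos: [0.568, 0.015, 0.2324]
ee_rot: [-2.732, 0.328, -2.231]
wrist_force: [-0.2, -0.2, -0.1]
width: 0.0872
```

```bash
python3 wfit.py w3
python3 - <<'E'
from bench import *
from h import *
o=get_obs(); a=axis(-.02); top=np.array([.599,.015,.182]); print(o['wrist_force'],o['width'])
plan(o,tool(a,2.3),top+.061*a,94,n=1)
E
```

```text
3.525 [-0.088 -0.11   1.773  0.04   0.96   2.197] [0.568  0.015  0.2324] 0.03223300751674872
[-0.76349929  0.66773527  0.48666524] 0.08364636690213371
n 1 row [np.float64(-0.0004), np.float64(-0.0015), np.float64(0.0023), np.float64(0.09), np.float64(0.4), np.float64(0.75), 94] tot rv [-0.0004 -0.0015  0.0023] tot d [0.09 0.4  0.75]
```

View pics/w3.png

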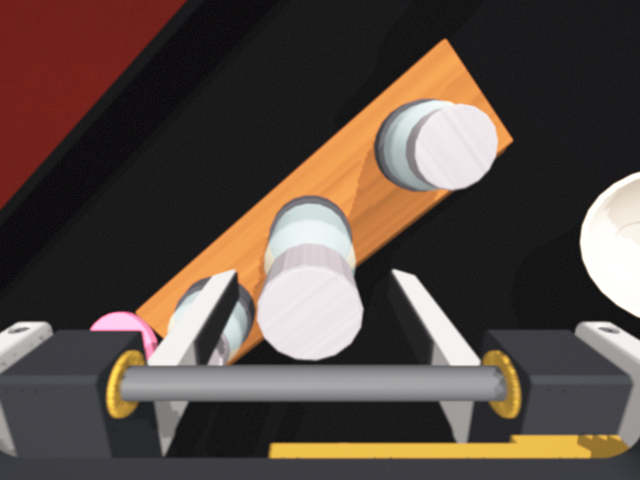

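The lid is centred between the fingers: centre column ~311, fingers at 238 and 390. Closing now.

>>> jog_arm(moves=[[0,0,0,0,0.4,0.7,40],[0,0,0,0,0,0,40],[0,0,0,0,0,0,40],[0,0,0,0,0,0,40],[0,0,0,0,0,0,40],[0,0,0,0,0,0,40]])

```text
time: 4.32
tool_pos: [0.5686, 0.0169, 0.236]
ee_rot: [-2.727, 0.33, -2.227]
wrist_force: [-5.3, -1.0, 4.6]
width: 0.0502
```

Run:
```python
from bench import *
from h import *
o=get_obs(); a=axis(-.02); top=np.array([.599,.015,.182]); print(o['time'],o['wrist_force'],o['wrist_torque'],o['width'],o['joint_positions'])
plan(o,tool(a,2.3),top+.061*a,94,n=1); print(a*.185,a*.185/(2*np.pi)*12)
```

```text
4.325 [-5.32614147 -1.03740531  4.59323702] [-0.29750333  0.67120586 -0.22121071] 0.050179122932221466 [-0.08416182 -0.11314859  1.76994158  0.03867099  0.9620155   2.19891078]
n 1 row [np.float64(0.0005), np.float64(0.0004), np.float64(-0.0001), np.float64(-0.09), np.float64(-1.29), np.float64(-1.22), 94] tot rv [ 0.0005  0.0004 -0.0001] tot d [-0.09 -1.29 -1.22]
[-0.0924815   0.00184988  0.1602147 ] [-0.17662666  0.003533    0.30598754]
```

>>> jog_arm(moves=[[-0.0925,0.0018,0.1602,-0.18,0,0.31,40],[-0.0925,0.0018,0.1602,-0.18,0,0.31,40],[-0.0925,0.0018,0.1602,-0.18,0,0.31,40],[-0.0925,0.0018,0.1602,-0.18,0,0.31,40]])

```text
time: 4.82
tool_pos: [0.5681, 0.0169, 0.2362]
ee_rot: [-2.618, -0.02, -1.556]
wrist_force: [1.3, -1.7, -1.5]
width: 0.0502
```

```bash
cat > chk.py <<'E'
from bench import *
from h import *
o=get_obs(); a=axis(-.02); top=np.array([.599,.015,.182])
q=(o['tool_pos']-top); h=q@a; print('t',o['time'],'q',o['joint_positions'].round(3),'F',o['wrist_force'].round(1),'T',o['wrist_torque'].round(2),'w',round(o['width'],4))
print('along mm',round(h*1e3,2),'off mm',((q-h*a)*1e3).round(2),'z err',np.degrees(np.arccos(min(1,-Robs(o)[:,2]@a))).round(2))
E
python3 chk.py
```

```text
t 4.825 q [-0.084 -0.114  1.77   0.039  0.963  1.453] F [ 1.3 -1.7 -1.5] T [-0.22  0.22 -0.17] w 0.0502
along mm 62.38 off mm [0.33 1.32 0.17] z err 0.0
```

>>> jog_arm(moves=[[-0.0925,0.0018,0.1602,-0.18,0,0.31,40],[-0.0925,0.0018,0.1602,-0.18,0,0.31,40],[-0.0925,0.0018,0.1602,-0.18,0,0.31,40],[-0.0925,0.0018,0.1602,-0.18,0,0.31,40],[-0.0925,0.0018,0.1602,-0.18,0,0.31,40],[-0.0925,0.0018,0.1602,-0.18,0,0.31,40],[-0.0925,0.0018,0.1602,-0.18,0,0.31,40],[-0.0925,0.0018,0.1602,-0.18,0,0.31,40]])

```text
time: 5.82
tool_pos: [0.5668, 0.017, 0.2389]
ee_rot: [-3.112, -0.523, -0.079]
wrist_force: [0.7, -0.7, -0.3]
width: 0.0501
```

```bash
python3 chk.py
```

```text
t 5.825 q [-0.084 -0.119  1.769  0.039  0.969 -0.027] F [ 0.7 -0.7 -0.3] T [-0.32  0.14 -0.18] w 0.0501
along mm 65.37 off mm [0.5  1.34 0.27] z err 0.01
```

Rotation and rise track the thread at low force, so I'll finish the first stroke.

>>> jog_arm(moves=[[-0.0925,0.0018,0.1602,-0.18,0,0.31,40],[-0.0925,0.0018,0.1602,-0.18,0,0.31,40],[-0.0925,0.0018,0.1602,-0.18,0,0.31,40],[-0.0925,0.0018,0.1602,-0.18,0,0.31,40],[-0.0925,0.0018,0.1602,-0.18,0,0.31,40],[-0.0925,0.0018,0.1602,-0.18,0,0.31,40],[-0.0925,0.0018,0.1602,-0.18,0,0.31,40],[-0.0925,0.0018,0.1602,-0.18,0,0.31,40],[-0.0925,0.0018,0.1602,-0.18,0,0.31,40],[-0.0925,0.0018,0.1602,-0.18,0,0.31,40],[-0.0925,0.0018,0.1602,-0.18,0,0.31,40],[-0.0925,0.0018,0.1602,-0.18,0,0.31,40]])

```text
time: 7.32
tool_pos: [0.5644, 0.017, 0.2423]
ee_rot: [2.697, 0.286, 2.084]
wrist_force: [-1.7, -1.4, 0.1]
width: 0.0499
```

```bash
python3 chk.py; python3 wfit.py w4
```

```text
t 7.325 q [-0.085 -0.127  1.769  0.039  0.977 -2.247] F [-1.7 -1.4  0.1] T [-0.1   0.27 -0.15] w 0.0499
along mm 69.59 off mm [0.17 1.35 0.08] z err 0.03
7.325 [-0.085 -0.127  1.769  0.039  0.977 -2.247] [0.5644 0.017  0.2423] 1.464494347764895
```

View pics/w4.png

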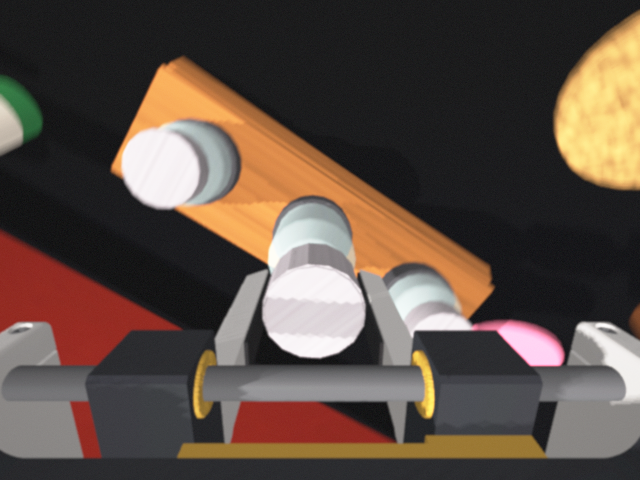

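>>> jog_arm(moves=[[0,0,0,0,0,0,75],[0,0,0,0,0,0,75],[0,0,0,0,0,0,75]])

```text
time: 7.75
tool_pos: [0.5645, 0.0173, 0.2428]
ee_rot: [2.694, 0.282, 2.077]
wrist_force: [-0.1, 0.1, 1.0]
width: 0.0743
```

```bash
python3 chk.py
python3 - <<'E'
from bench import *
from h import *
c=get_calibration("wrist"); v=snapshot("wrist")[:,:,::-1].copy(); cv2.imwrite('pics/w5.png',v)
a=axis(-.02); top=np.array([.599,.0155,.182])
s=6; l,t,r,b=250,180,380,370
w=cv2.resize(v[t:b,l:r],None,fx=s,fy=s,interpolation=cv2.INTER_CUBIC)
def dr(P,col): cv2.polylines(w,[((proj(c,P)+.5-[l,t])*s).astype(np.int32)],True,col,1)
P=lidpts(top+a*.0085,a); dr(P[:48],(0,255,0)); dr(P[48:],(255,0,0))
P=lidpts(top,a); dr(P[:48],(0,0,255))
cv2.imwrite('pics/w5o.png',cv2.resize(w,None,fx=.52,fy=.52))
s=snapshot("scene")[:,:,::-1]; cv2.imwrite('pics/s5.png',cv2.resize(s[200:340,320:460],None,fx=4,fy=4,interpolation=2))
E
```

```text
t 7.75 q [-0.084 -0.127  1.768  0.039  0.978 -2.24 ] F [-0.1  0.1  1. ] T [ 0.02  0.14 -0.01] w 0.0743
along mm 69.93 off mm [0.49 1.65 0.26] z err 0.03
```

View pics/w5o.png

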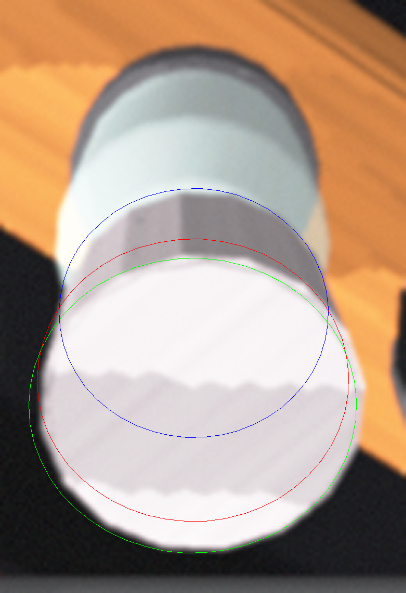

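View pics/s5.png

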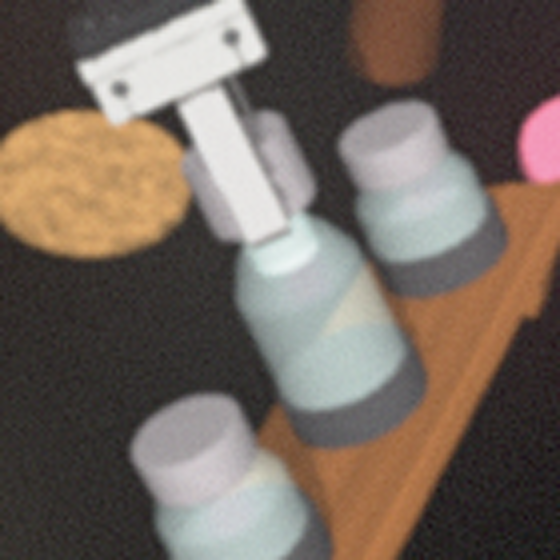

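The lid has risen about 8.5 mm as expected: the green model fits and the neck is visible in the scene view. Now I'll rewind the open gripper.

>>> jog_arm(moves=[[0.0925,-0.0018,-0.1602,0,0,0,75],[0.0925,-0.0018,-0.1602,0,0,0,75],[0.0925,-0.0018,-0.1602,0,0,0,75],[0.0925,-0.0018,-0.1602,0,0,0,75],[0.0925,-0.0018,-0.1602,0,0,0,75],[0.0925,-0.0018,-0.1602,0,0,0,75],[0.0925,-0.0018,-0.1602,0,0,0,75],[0.0925,-0.0018,-0.1602,0,0,0,75],[0.0925,-0.0018,-0.1602,0,0,0,75],[0.0925,-0.0018,-0.1602,0,0,0,75],[0.0925,-0.0018,-0.1602,0,0,0,75],[0.0925,-0.0018,-0.1602,0,0,0,75]])

```text
time: 9.35
tool_pos: [0.5645, 0.0172, 0.2429]
ee_rot: [-3.104, -0.522, -0.093]
wrist_force: [0.8, 0.4, 0.8]
width: 0.0747
```

>>> jog_arm(moves=[[0.0925,-0.0018,-0.1602,0,0,0,75],[0.0925,-0.0018,-0.1602,0,0,0,75],[0.0925,-0.0018,-0.1602,0,0,0,75],[0.0925,-0.0018,-0.1602,0,0,0,75],[0.0925,-0.0018,-0.1602,0,0,0,75],[0.0925,-0.0018,-0.1602,0,0,0,75],[0.0925,-0.0018,-0.1602,0,0,0,75],[0.0925,-0.0018,-0.1602,0,0,0,75],[0.0925,-0.0018,-0.1602,0,0,0,75],[0.0925,-0.0018,-0.1602,0,0,0,75],[0.0925,-0.0018,-0.1602,0,0,0,75],[0.0925,-0.0018,-0.1602,0,0,0,75]])

```text
time: 10.85
tool_pos: [0.5645, 0.0172, 0.2429]
ee_rot: [-2.73, 0.334, -2.233]
wrist_force: [0.0, -0.1, 0.2]
width: 0.075
```

```bash
python3 chk.py
```

```text
t 10.85 q [-0.085 -0.127  1.769  0.04   0.977  2.205] F [ 0.  -0.1  0.2] T [0.04 0.21 0.01] w 0.075
along mm 70.0 off mm [0.51 1.53 0.28] z err 0.04
```

>>> jog_arm(moves=[[0,0,0,0,0,0,40],[0,0,0,0,0,0,40],[0,0,0,0,0,0,40],[0,0,0,0,0,0,40],[0,0,0,0,0,0,40]])

```text
time: 11.48
tool_pos: [0.5643, 0.017, 0.2427]
ee_rot: [-2.728, 0.33, -2.227]
wrist_force: [-1.3, -0.4, 0.4]
width: 0.0496
```

```bash
python3 chk.py
```

```text
t 11.475 q [-0.085 -0.127  1.769  0.039  0.978  2.198] F [-1.3 -0.4  0.4] T [-0.04  0.47 -0.08] w 0.0496
along mm 69.93 off mm [0.28 1.33 0.15] z err 0.02
```

>>> jog_arm(moves=[[-0.0925,0.0018,0.1602,-0.18,0,0.31,40],[-0.0925,0.0018,0.1602,-0.18,0,0.31,40],[-0.0925,0.0018,0.1602,-0.18,0,0.31,40],[-0.0925,0.0018,0.1602,-0.18,0,0.31,40],[-0.0925,0.0018,0.1602,-0.18,0,0.31,40],[-0.0925,0.0018,0.1602,-0.18,0,0.31,40],[-0.0925,0.0018,0.1602,-0.18,0,0.31,40],[-0.0925,0.0018,0.1602,-0.18,0,0.31,40],[-0.0925,0.0018,0.1602,-0.18,0,0.31,40],[-0.0925,0.0018,0.1602,-0.18,0,0.31,40],[-0.0925,0.0018,0.1602,-0.18,0,0.31,40],[-0.0925,0.0018,0.1602,-0.18,0,0.31,40]])

```text
time: 12.98
tool_pos: [0.5618, 0.0165, 0.2463]
ee_rot: [-3.114, -0.521, -0.078]
wrist_force: [-3.7, -2.7, 2.2]
width: 0.05
```

>>> jog_arm(moves=[[-0.0925,0.0018,0.1602,-0.18,0,0.31,40],[-0.0925,0.0018,0.1602,-0.18,0,0.31,40],[-0.0925,0.0018,0.1602,-0.18,0,0.31,40],[-0.0925,0.0018,0.1602,-0.18,0,0.31,40],[-0.0925,0.0018,0.1602,-0.18,0,0.31,40],[-0.0925,0.0018,0.1602,-0.18,0,0.31,40],[-0.0925,0.0018,0.1602,-0.18,0,0.31,40],[-0.0925,0.0018,0.1602,-0.18,0,0.31,40],[-0.0925,0.0018,0.1602,-0.18,0,0.31,40],[-0.0925,0.0018,0.1602,-0.18,0,0.31,40],[-0.0925,0.0018,0.1602,-0.18,0,0.31,40],[-0.0925,0.0018,0.1602,-0.18,0,0.31,40]])

```text
time: 14.48
tool_pos: [0.5602, 0.017, 0.2505]
ee_rot: [2.696, 0.286, 2.084]
wrist_force: [-1.6, -1.3, -0.2]
width: 0.05
```

```bash
python3 chk.py
```

```text
t 14.475 q [-0.086 -0.142  1.766  0.039  0.994 -2.247] F [-1.6 -1.3 -0.2] T [-0.11  0.24 -0.11] w 0.05
along mm 78.72 off mm [0.58 1.17 0.32] z err 0.05
```

Total commanded turn is 8.88 rad. I'll add one more small turn, then lift gently in small steps while watching the force.

>>> jog_arm(moves=[[-0.0925,0.0018,0.1602,-0.18,0,0.31,40],[0,0,0,-0.5,0,0.87,40],[0,0,0,0,0,0,40]])

```text
time: 14.85
tool_pos: [0.5594, 0.0172, 0.2513]
ee_rot: [2.75, 0.357, 2.254]
wrist_force: [-0.7, -1.2, -0.2]
width: 0.0502
```

```bash
python3 chk.py
```

```text
t 14.85 q [-0.086 -0.144  1.766  0.039  0.997 -2.423] F [-0.7 -1.2 -0.2] T [-0.06  0.24 -0.07] w 0.0502
along mm 79.86 off mm [0.34 1.37 0.18] z err 0.0
```

>>> jog_arm(moves=[[0,0,0,-0.5,0,0.87,40],[0,0,0,-0.5,0,0.87,40]])

```text
time: 15.1
tool_pos: [0.5584, 0.0172, 0.253]
ee_rot: [2.751, 0.358, 2.256]
wrist_force: [-0.5, -0.9, -1.1]
width: 0.0499
```

```bash
python3 chk.py
```

```text
t 15.1 q [-0.086 -0.148  1.766  0.039  1.001 -2.425] F [-0.5 -0.9 -1.1] T [-0.01  0.24 -0.07] w 0.0499
along mm 81.81 off mm [0.28 1.39 0.15] z err 0.01
```

Lift force is about 1 N, the lid's own weight, so the thread has let go. Lifting along the axis.

>>> jog_arm(moves=[[0,0,0,-2,0.04,3.46,40],[0,0,0,-2,0.04,3.46,40],[0,0,0,-2,0.04,3.46,40],[0,0,0,-2.5,0.05,4.33,40],[0,0,0,-2.5,0.05,4.33,40],[0,0,0,-2.5,0.05,4.33,40],[0,0,0,-5,0.1,8.66,40],[0,0,0,-10,0.2,17.3,40],[0,0,0,-10,0.2,17.3,40]])

```text
time: 16.23
tool_pos: [0.5195, 0.018, 0.3207]
ee_rot: [2.751, 0.358, 2.256]
wrist_force: [0.3, 1.3, -0.9]
width: 0.0501
```

```bash
python3 chk.py; python3 wfit.py w6
python3 - <<'E'
from bench import *
import cv2
s=snapshot("scene")[:,:,::-1]; cv2.imwrite('pics/s6.png',s)
E
```

```text
t 16.225 q [-0.092 -0.267  1.729  0.04   1.158 -2.426] F [ 0.3  1.3 -0.9] T [ 0.08  0.21 -0.02] w 0.0501
along mm 159.89 off mm [0.41 1.36 0.22] z err 0.02
16.225 [-0.092 -0.267  1.729  0.04   1.158 -2.426] [0.5195 0.018  0.3207] 0.32467799210049453
```

View pics/w6.png

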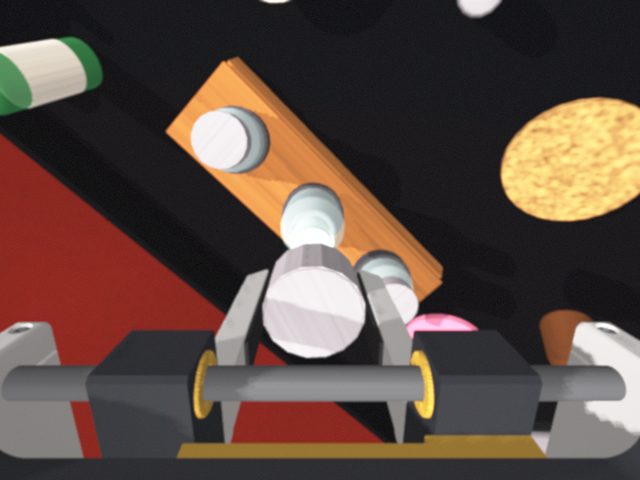

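View pics/s6.png

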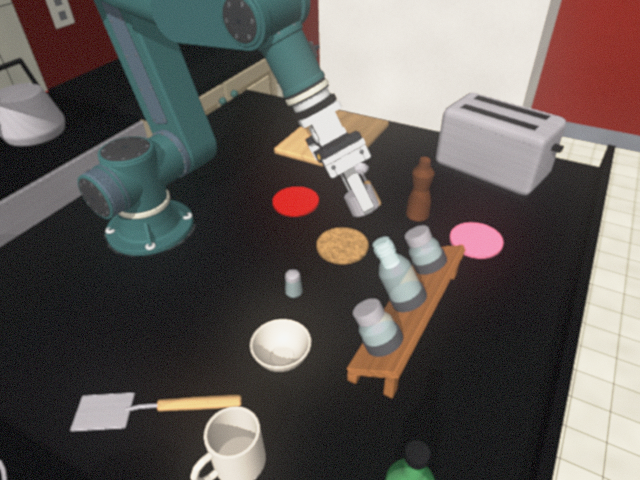

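The lid is held, the jar neck is open in the scene view (387,250), and the trivet is clear. I'll estimate the lid's seat in the gripper and plan the placing.

Run:
```python
from h import *; import pickle
o,c=pickle.load(open('w6.pkl','rb')); v=cv2.imread('pics/w6.png'); R=Robs(o)
s=5; l,t,r,b=245,230,385,370
w=cv2.resize(v[t:b,l:r],None,fx=s,fy=s,interpolation=cv2.INTER_CUBIC)
for d,col in((.0594,(255,0,0)),(.0614,(0,255,0)),(.0634,(0,0,255))):
    P=lidpts(o['tool_pos']+R[:,2]*d,-R[:,2]); 
    for q in(P[:48],P[48:]): cv2.polylines(w,[((proj(c,q)+.5-[l,t])*s).astype(np.int32)],True,col,1)
cv2.imwrite('pics/w6o.png',cv2.resize(w,(590,590)))
o['tool_pos']
d0=np.array([0,0,1.]); x=R[:,0]
# minimal rotation to down
rv=np.cross(R[:,2],[0,0,-1]); rv=rv/np.linalg.norm(rv)*np.arccos(-R[2,2]); Rt=Rn.from_rotvec(rv).as_matrix()@R
print(rv,'yaw',np.arctan2(Rt[1,0],Rt[0,0])); np.save('Rt.npy',Rt)
plan(o,Rt,[.458,.151,.25],40)
plan(o,Rt,[.458,.151,.25],40,n=8)
```

```text
[0.0104298  0.52383624 0.        ] yaw 2.327892467069561
n 3 row [np.float64(0.0035), np.float64(0.1746), np.float64(0.0), np.float64(-20.49), np.float64(44.35), np.float64(-23.56), 40] tot rv [0.0104 0.5238 0.    ] tot d [-61.48 133.04 -70.69]
n 8 row [np.float64(0.0013), np.float64(0.0655), np.float64(0.0), np.float64(-7.68), np.float64(16.63), np.float64(-8.84), 40] tot rv [0.0104 0.5238 0.    ] tot d [-61.48 133.04 -70.69]
```

View pics/w6o.png

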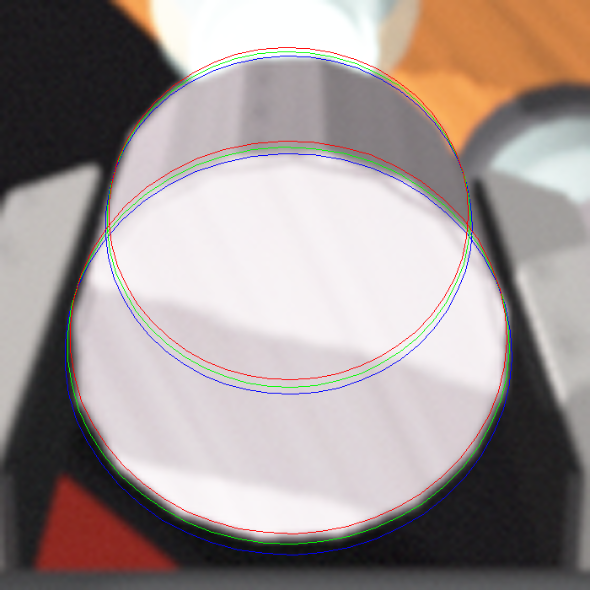

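The model at 61.4 mm depth fits, so the lid is straight in the fingers. Moving over the trivet and levelling.

>>> jog_arm(moves=[[0.0013,0.0655,0,-7.7,16.6,-8.8,40],[0.0013,0.0655,0,-7.7,16.6,-8.8,40],[0.0013,0.0655,0,-7.7,16.6,-8.8,40],[0.0013,0.0655,0,-7.7,16.6,-8.8,40],[0.0013,0.0655,0,-7.7,16.6,-8.8,40],[0.0013,0.0655,0,-7.7,16.6,-8.8,40],[0.0013,0.0655,0,-7.7,16.6,-8.8,40],[0.0013,0.0655,0,-7.7,16.6,-8.8,40],[0,0,0,0,0,-40,40],[0,0,0,0,0,-40,40],[0,0,0,0,0,-20,40],[0,0,0,0,0,0,40]])

```text
time: 17.82
tool_pos: [0.4571, 0.1505, 0.1469]
ee_rot: [-3.137, -0.003, 2.328]
wrist_force: [0.4, -1.0, -0.3]
width: 0.0499
```

Run:
```python
from bench import *
from h import *
o=get_obs(); print(o['time'],o['joint_positions'].round(3),o['tool_pos'].round(4),o['wrist_force'].round(2),o['width'],'tilt',np.degrees(np.arccos(-Robs(o)[2,2])))
Rt=np.load('Rt.npy'); plan(o,Rt,[.458,.151,.112],40,n=1)
for n in('scene','wrist','top'):
    s=snapshot(n)[:,:,::-1].copy()
    if n=='scene': s=cv2.resize(s[150:330,240:480],None,fx=3,fy=3,interpolation=2)
    cv2.imwrite(f'pics/{n}7.png',s)
```

```text
17.825 [ 0.2    0.024  1.753  0.     1.37  -2.128] [0.4571 0.1505 0.1469] [ 0.4  -0.97 -0.33] 0.049931150812120975 tilt 0.3066896033072364
n 1 row [np.float64(0.001), np.float64(-0.0053), np.float64(0.0), np.float64(0.87), np.float64(0.5), np.float64(-34.95), 40] tot rv [ 0.001  -0.0053  0.    ] tot d [  0.87   0.5  -34.95]
```

View pics/scene7.png

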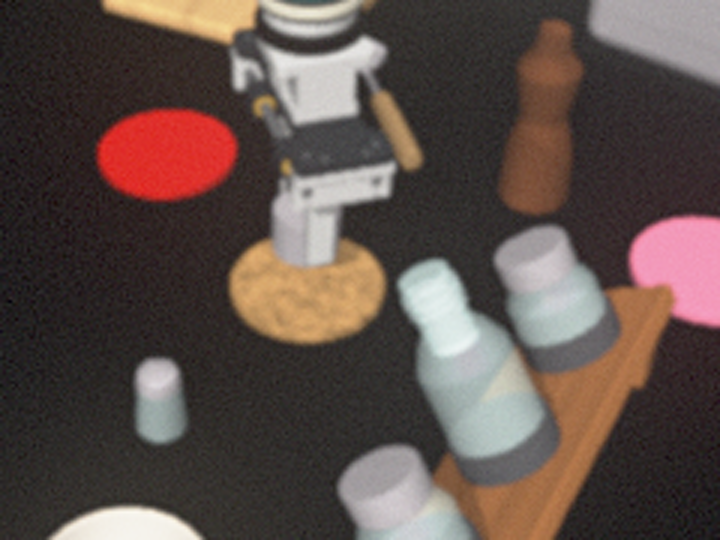

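View pics/wrist7.png

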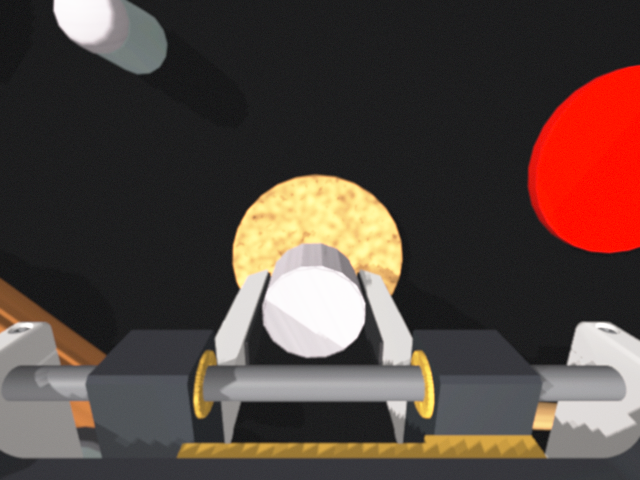

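Centred over the cork trivet (wrist ellipse centre column 318, lid 314). Descending.

>>> jog_arm(moves=[[0.001,-0.0053,0,0.9,0.5,-12,40],[0,0,0,0,0,-12,40],[0,0,0,0,0,-8,40],[0,0,0,0,0,-2,40],[0,0,0,0,0,0,40],[0,0,0,0,0,0,40]])

```text
time: 18.73
tool_pos: [0.4596, 0.1513, 0.1158]
ee_rot: [3.137, 0.003, 2.328]
wrist_force: [0.2, 0.7, -1.1]
width: 0.0498
```

```bash
cat > c2.py <<'E'
from bench import *
from h import *
o=get_obs(); print(o['time'],o['tool_pos'].round(4),o['wrist_force'].round(2),round(o['width'],4),'tilt',np.degrees(np.arccos(-Robs(o)[2,2])).round(2),'q6',o['joint_positions'][5].round(3))
E
python3 c2.py
```

```text
18.725 [0.4596 0.1513 0.1158] [ 0.17  0.74 -1.14] 0.0498 tilt 0.34 q6 -2.127
```

>>> jog_arm(moves=[[0,0,0,0,0,-1,40],[0,0,0,0,0,-1,40],[0,0,0,0,0,-1,40],[0,0,0,0,0,0,40]])

```text
time: 19.23
tool_pos: [0.4592, 0.1512, 0.1123]
ee_rot: [3.138, 0.003, 2.328]
wrist_force: [0.4, -0.3, -0.4]
width: 0.0499
```

```bash
python3 c2.py
```

```text
19.225 [0.4592 0.1512 0.1123] [ 0.36 -0.34 -0.4 ] 0.0499 tilt 0.28 q6 -2.127
```

>>> jog_arm(moves=[[-0.001,0.005,0,0,0,-1,40],[0,0,0,0,0,-1,40],[0,0,0,0,0,-1,40],[0,0,0,0,0,0,40]])

```text
time: 19.73
tool_pos: [0.4593, 0.1512, 0.11]
ee_rot: [3.142, 0.0, 2.328]
wrist_force: [-2.3, -0.0, 5.1]
width: 0.0501
```

```bash
python3 c2.py
```

```text
19.725 [0.4593 0.1512 0.11  ] [-2.34 -0.    5.08] 0.0501 tilt 0.01 q6 -2.127
```

>>> jog_arm(moves=[[0,0,0,0,0,-0.7,40],[0,0,0,0,0,-0.5,40],[0,0,0,0,0,0,40]])

```text
time: 20.1
tool_pos: [0.4593, 0.1512, 0.1098]
ee_rot: [3.141, 0.0, 2.328]
wrist_force: [-5.2, -0.7, 10.0]
width: 0.0499
```

```bash
python3 c2.py
```

```text
20.1 [0.4593 0.1512 0.1098] [-5.16 -0.66 10.01] 0.0499 tilt 0.02 q6 -2.127
```

Contact at ~10 N with the rim seated. I'll ease the load and then open.

>>> jog_arm(moves=[[0,0,0,0,0,0.6,40],[0,0,0,0,0,0.4,40],[0,0,0,0,0,0,40],[0,0,0,0,0,0,56],[0,0,0,0,0,0,62],[0,0,0,0,0,0,80],[0,0,0,0,0,0,80],[0,0,0,0,0,0,80]])

```text
time: 21.1
tool_pos: [0.4593, 0.1512, 0.1091]
ee_rot: [-3.142, -0.0, 2.328]
wrist_force: [0.6, -0.2, -0.2]
width: 0.0799
```

```bash
python3 c2.py; python3 wfit.py w8
```

```text
21.1 [0.4593 0.1512 0.1091] [ 0.64 -0.16 -0.19] 0.0799 tilt 0.0 q6 -2.127
21.1 [ 0.201  0.065  1.792 -0.     1.284 -2.127] [0.4593 0.1512 0.1091] 0.002689541203144797
```

View pics/w8.png

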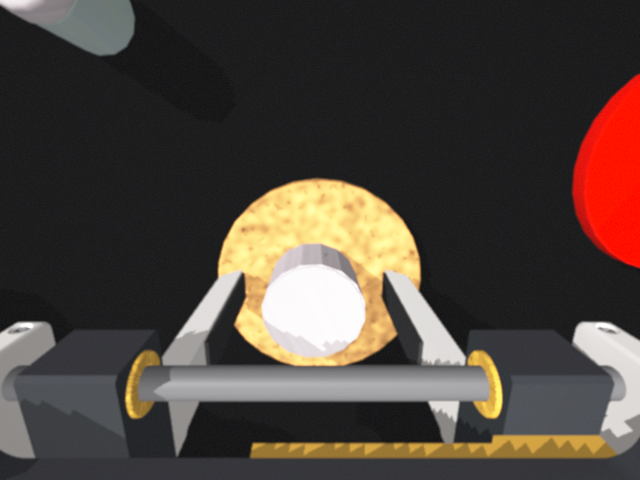

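The lid stands clear of both fingers on the trivet at wrist (313,310). I'll withdraw straight up.

>>> jog_arm(moves=[[0,0,0,0,0,10,80],[0,0,0,0,0,20,80],[0,0,0,0,0,40,80],[0,0,0,0,0,50,80],[0,0,0,-10,-40,30,80],[0,0,0,-20,-50,10,80],[0,0,0,-20,-50,0,80],[0,0,0,-20,-50,0,80],[0,0,0,0,0,0,80],[0,0,0,0,0,0,80]])

```text
time: 22.4
tool_pos: [0.3899, -0.0369, 0.2698]
ee_rot: [3.141, 0.001, 2.327]
wrist_force: [0.2, 0.7, -0.4]
width: 0.0801
```

```bash
python3 c2.py
python3 - <<'E'
from bench import *
from h import *
v={}
for n,b in(('scene',(150,330,240,480)),('top',(110,300,150,420))):
    s=snapshot(n)[:,:,::-1].copy(); v[n]=s; f=3 if n=='scene' else 2.9
    c=get_calibration(n); P=lidpts(np.array([.4593,.1512,.046]),np.array([0,0,1.]))
    for q in(P[:48],P[48:]): cv2.polylines(s,[proj(c,q).round().astype(np.int32)],True,(0,255,0),1) if n=='none' else None
    w=cv2.resize(s[b[0]:b[1],b[2]:b[3]],None,fx=f,fy=f,interpolation=2)
    cv2.polylines(w,[((proj(c,P[:48])+.5-[b[2],b[0]])*f).astype(np.int32)],True,(0,255,0),1)
    cv2.polylines(w,[((proj(c,P[48:])+.5-[b[2],b[0]])*f).astype(np.int32)],True,(255,0,0),1)
    cv2.imwrite(f'pics/{n}9.png',w); cv2.imwrite(f'pics/{n}9f.png',s)
E
```

```text
22.4 [ 0.3899 -0.0369  0.2698] [ 0.16  0.67 -0.42] 0.0801 tilt 0.08 q6 -2.566
```

View pics/scene9.png

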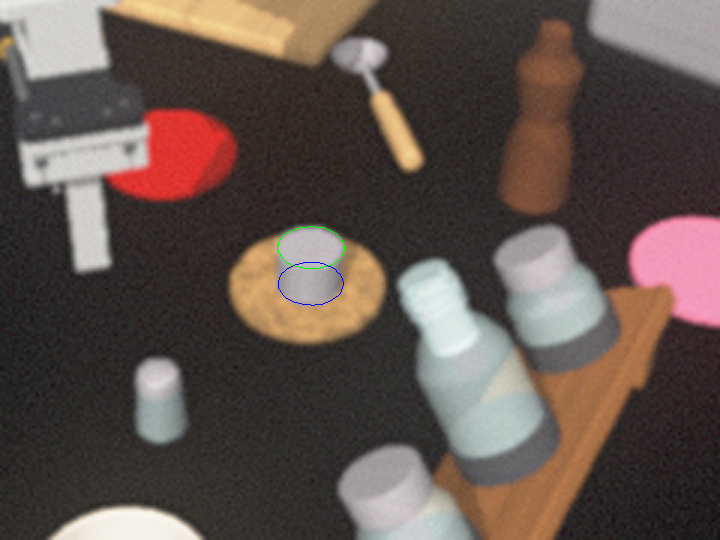

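View pics/top9.png

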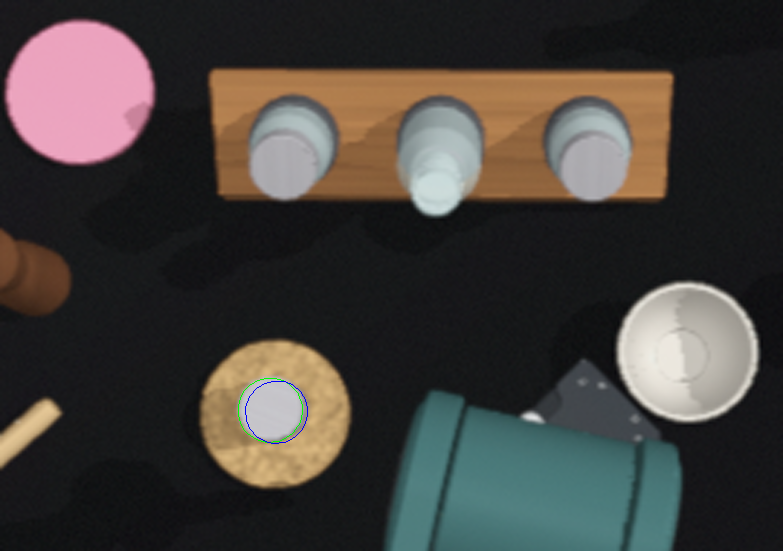

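View pics/top9f.png

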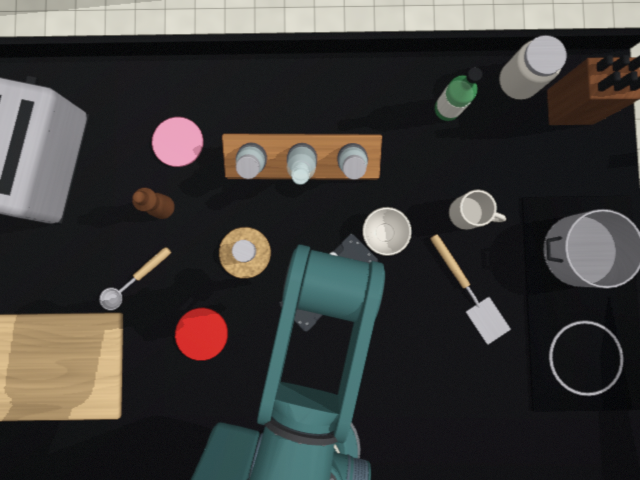

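The lid is upright and centred on the cork, and everything else is where it was. Joint 6 is close to its limit at -2.566, so I'll turn it back and hand in.

>>> jog_arm(moves=[[0,0,-0.15,0,0,0,80],[0,0,-0.18,0,0,0,80],[0,0,-0.15,0,0,0,80],[0,0,0,0,0,0,80],[0,0,0,0,0,0,80]])

```text
time: 23.12
tool_pos: [0.3899, -0.0365, 0.2692]
ee_rot: [-3.14, 0.001, 1.85]
wrist_force: [-0.0, 0.3, -0.1]
width: 0.0803
```

```bash
python3 c2.py; python3 -c "
from bench import *
print(close_job())"
```

```text
23.125 [ 0.3899 -0.0365  0.2692] [-0.01  0.27 -0.11] 0.0803 tilt 0.08 q6 -2.088
the job is handed in; nothing more can be done
None
```

I unscrewed the tall jar's lid (middle slot) in two strokes, about 9.1 rad in total. It then lifted off with only about 1 N of force, so the thread had let go. I set it open side down on the cork trivet, touching down at about 10 N and easing off before opening the fingers, then let go and backed away. The job was handed in at 23.1 s.

**Last checks:** the scene and top views show the lid upright, matching the model drawn at its expected place at (0.459, 0.151). It is wholly on the cork, near the centre. The other things look to be in the same places as in the first pictures, and the robot touches nothing.

**Not as expected:**
- **Lid grip:** the lid met the trivet about 2–3 mm higher than I had worked out, so it sat slightly lower in the fingers than estimated.
- **Joint 6:** during the retreat it came to -2.566, just inside its -2.57 limit. I turned it back before handing in.

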